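# Load a parts tote into a capstan clamp

### The arm

A 6-joint arm with a two-finger parallel gripper is mounted at the origin on the work surface. World frame = base frame: x ahead of the robot, y to its left, z up, the work surface at z = 0. Lengths are in m, angles in rad, forces in N, time in s.
With the tool pointing down it reaches from about 0.375 to 0.9 m from the base axis. Payload 3.1 kg.
Tool frame: the origin (TCP) lies at the very end of the fingers, on their centre line; the grasp point (between the pads) lies 19 mm behind it; z points along the fingers, y is the direction in which the jaws open and shut (so a half turn about z gives the same grasp; the last joint's range is limited). The gripper opens to 87 mm and grips with 3 to 60 N. Pads are 19 mm wide; open, the fingers measure 117 mm over their backs; the gripper's body (75 mm by 190 mm) begins 51 mm behind the grasp point.
Start: joints at [-1.494, 0.527, 1.433, -0, 1.181, -0.178], TCP at [0.158, -0.605, 0.186] pointing down, gripper open.
Joint ranges: [-3.08, 3.08], [-0.75, 2.2], [0.22, 2.44], [-1.43, 4.57], [0, 2.65], [-2.85, 2.85]. Speed limits (rad/s): [2.79, 2.79, 3.14, 3.14, 3.14, 3.14].

### API

Orientations are given as a unit quaternion [x, y, z, w].
In Python, from rig import robot gives the robot as it stands.
- The arm moves only by the tool arm_command, never from a script. Its argument "targets" is a list of rows, each a list of 5 numbers: the shift along the tool's x, y, z in cm, then the turn about the tool's z in rad, then the finger opening in cm, from 0 to 8.7. In form: [[dx, dy, dz, spin, hand], ...]. A call has 1 to 5 rows; each row is the pose to reach, as a shift and turn from the pose commanded when the call began, along the tool's axes at that moment; what a row does not reach only later rows make up. A row lasts 1/8 s, in which the tool goes at most 62.5 mm and 10.7 degrees, less where a joint would pass 70% of its speed; a pose out of reach is approached as far as the arm can. A call with a gripper value outside its range is refused whole. The fingers move at their own pace and stop on an object; "newtons" is the grip in N (left out, the last holds). Time passes only in rows, so rows that repeat a pose let the fingers close. It gives the time, the measured TCP pose, the force and the opening at its end, in the units of the state.
- robot.get_obs(): the state, without advancing time (a new reading comes with each control period).
- robot.camera(name): name is "scene" or "top" or "wrist"; returns (picture, depth): 420x560x3 uint8, red, green, blue; 420x560 float32, m along the optical axis (not along the pixel's ray), 0 where there is no reading.
- robot.camera_model(name): a dict with "mtx" (3x3 intrinsics, pixels), "extrinsics" (4x4, takes a point from world to camera coordinates). Camera axes: x right, y up, looking along -z (the intrinsics and any distortion apply to the point x, -y, -z); pixel columns grow to the right and rows downward; lengths in m; the calibration is good to about 2 mm. A picture is of the moment at which its call begins: read the wrist's pose just before it. camera_model takes no time and is no camera call; for the wrist camera it gives the pose at the moment of the call.
- robot.hand_in(): hands the job in, once; it reports no verdict.
The state is a dict: "time": time; "q": joint angles; "joint_velocities": joint speeds; "joint_torque": joint torques, N m; "position": TCP position; "tool_rot": TCP orientation; "ft_force": force on the tool from outside, world axes, zero at the start; "moment": the same for the moment, N m; "grip_width": finger opening in m.
Only numpy, scipy, OpenCV 4.12 (cv2) and the standard library are available. Lean on these libraries where they do the work, as an engineer would, in place of code of your own. Each camera call takes 0.05 s, during which the arm holds its last target.

### The job

Load the grey parts tote into the clamping station: push the capstan's spokes round to wind the clamp jaw fully back, then push the tote up the ramp, without lifting it off, until it drops level behind the lip. Then push the spokes round the other way until the jaw holds the tote snug against the lip, and last throw the lock lever fully over towards the capstan end. Move the jaw only with the capstan, never by pressing on it, and leave the other things on the bench where they are.

Things in the scene. Friction and masses are not known exactly. Their poses are not given: they have to be found in the camera images.
- station: Fixed clamping station; origin on the bench top under the centre of the tote's clamped place, z up; all x, y, heights below are in its frame. The tote travels along +y: ramp, lip, pocket, jaw, capstan. Side rails (inner faces at x = -58 and +58 mm, tops 50 mm high) run from y = -170 to +130 mm.
- ramp_foot (a point): Middle of the ramp's foot, at y = -170 mm on the bench. The ramp rises evenly to 28 mm at y = -66 mm, then a 6 mm level crest. Two guide wings 45 mm tall flare out from the foot to y = -211 mm, where they are about 170 mm apart.
- lip (a point): Middle of the lip's top edge, y = -60 mm, height 28 mm: beyond it (+y) is a vertical drop to the pocket floor at height 14 mm.
- hub (a point): Point on the capstan's vertical axis (x = 0, y = +260 mm) at the height of the spokes' centre line, 95 mm. Below the spokes is a gearbox 100 x 120 mm, top at 50 mm.
- bridge (a point): Middle of the top of the bridge bar over the hub: 24 mm wide in y, underside at 115, top at 127 mm (133 at the cap on the axis), along x to posts with inner faces at x = -145 and +145 mm. Spokes pass under it, a tool reaching down cannot: push one spoke after another on the +y (or -y) side of the bar.
- capstan (a joint): Angle (rad), clockwise from above, which closes the jaw 16 mm per rad; 0 = jaw fully back (stop), at most 5. Hub radius 22 mm; four level round spokes 16 mm thick, ending in 28 mm balls centred 114 mm from the axis. At 0 they lie along station x and y; at c they are turned by -c about z. Friction about 0.4 N m (5 to 6 N at 75 mm); stays where left.
- jaw (a joint): Travel (m) of the clamp jaw, a steel block 96 mm wide, 18 to 58 mm above the bench, driven by the capstan. 0 = fully back, its face 160 mm from the lip; grows towards the lip (station -y). It meets a 120 mm tote that stands against the lip at 0.040. At the start it is 0.047 to 0.059, too far forward for the tote to drop in.
- jaw_face (a point): Middle of the jaw's face that meets the tote.
- tote_center (a point): Centre (half-way up) of the loose grey tote, an open-topped box 100 mm wide (its x), 120 mm long (its y) and 75 mm tall, walls 5 mm, holding steel rollers, 0.4 to 0.75 kg. It starts before the ramp foot, its y axis roughly along the ramp, up to 15 mm off its middle line. Clamped: centre 51.5 mm above the bench over the station's origin.
- lock (a joint): Angle (rad) of the lock lever: 0 = leaning towards the ramp end (station -y) as at the start, 1.0 = fully over towards the capstan end (station +y). It swings in the station's y-z plane and stays where it is left.
- lock_tip (a point): Tip of the lock lever, a 26 mm ball on a 10 mm rod, 80 mm from the pivot. The pivot is at x = +130, y = +30 mm, height 22 mm, on a block 50 x 70 mm and 25 mm tall; the tip is 92 mm high at both ends of the swing, at y = -8 mm (0) and y = +68 mm (1.0), 102 mm high half-way. Moves under about 1 N.
- wrench_mid (a point): Wrench lying on the bench on the robot's side of the ramp, 170 mm long, 8 mm thick; leave alone.
- billet_mid (a point): Stepped steel billet standing on the robot's side of the pocket, 56 mm diameter, 85 mm tall; leave alone.
- can_mid (a point): Aluminium can standing on the far side of the ramp, 60 mm diameter, 100 mm tall; leave alone.
Mind the look-alikes: they are no part of the job. What is shaped like the part that bears tote_center but yellow is not meant.

How it is judged:
On the way, in this order (a step that is already met when the one before it is completed fails the run):
1. The jaw is wound fully back (within 5 mm) (value of joint jaw below 0.005 m), for 0.2 s.
2. The tote has dropped level into the pocket behind the lip (z of tote_center in the frame of station below 0.057 m and angle between tote_center's own z axis and vertical below 0.06 rad and y of tote_center in the frame of station above -0.005 m and x of tote_center in the frame of station between -0.025 and 0.025 m), for 0.2 s.
3. The jaw has been wound up to the tote, which is snug against the lip (all of step 2 and y of tote_center in the frame of station below 0.005 m and value of joint jaw above 0.036 m), for 0.2 s.
4. The lock lever is thrown fully over (value of joint lock above 0.85 rad), for 0.1 s.
At the end, for the whole second after the job is handed in: The tote stands level on the pocket floor (centre within 5.5 mm of its seated height, tilt under 0.06 rad), within 5 mm of touching the lip, the jaw is at 36 mm of travel or more (within about 4 mm of the clamped tote), the lock lever is over beyond 0.85 rad, and the tote is at rest (all of step 3 and value of joint lock above 0.85 rad and linear speed of tote below 0.02 m/s).
It fails at once if The robot presses on the jaw itself (more than 8 N) (contact force between any of the fingers, the arm and jaw above 8 N).
It fails at once if The tote is lifted clear of the ramp (centre above 115 mm) or tipped over (height (world z) of tote_center above 0.115 m or angle between tote_center's own z axis and vertical above 0.7 rad).
It fails at once if The wrench, billet or can is moved by more than 40 mm (distance of any of wrench_mid, billet_mid, can_mid from where it was at the start of the episode above 0.04 m).
It also fails if it takes over 72 s, if anything falls off the work surface, if the arm or the gripper's body presses on something with over 40 N, if the wrist force passes 120 N, or if a joint passes its speed limit or range.

## Working session

There is one attempt and no reset: what is moved stays moved. The work goes in short steps, Python scripts to look and compute and a tool call to move; the robot and the scene stay as the last step left them, time stands still between calls to the robot, and variables do not carry over. Pictures are saved under pics/ and viewed, and the job is handed in when it is done.

Besides the shell and the picture viewer there is one more tool, called after "Call:" as a command line: name --pt "numbers of a row" for each row, then --argument value for the rest. arm_command: Moves the arm, as the interface text tells. Its arguments: {"type":"object","properties":{"targets":{"type":"array","items":{"type":"array","items":{"type":"number"}}},"newtons":{"type":"number"}},"required":["targets"]}

```bash
ls; mkdir -p pics; cat > h.py <<'E'
import numpy as np, cv2
from rig import robot
def snap(name,fn):
    m=robot.camera_model(name); im,d=robot.camera(name)
    cv2.imwrite('pics/%s.png'%fn,im[:,:,::-1]); np.savez('pics/%s.npz'%fn,im=im,d=d,K=m['mtx'],E=m['extrinsics']); return im,d,m
def pts(fn):
    z=np.load('pics/%s.npz'%fn);d=z['d'];K=z['K'];E=z['E']
    v,u=np.mgrid[:d.shape[0],:d.shape[1]]
    x=(u-K[0,2])/K[0,0]*d;y=(v-K[1,2])/K[1,1]*d
    p=np.stack([x,-y,-d,np.ones_like(d)],-1)
    w=p@np.linalg.inv(E).T
    w[d==0]=np.nan
    return w[...,:3],z['im']
E
python3 - <<'E'
from h import *
o=robot.get_obs();print(o)
for n in('scene','top'):
    im,d,m=snap(n,n+'0');print(m)
E
```

```text
pics
{'time': 0.0, 'q': array([-1.49350604e+00,  5.28480075e-01,  1.43389841e+00,  5.10034296e-06,
        1.18135006e+00, -1.78526341e-01]), 'joint_velocities': array([ 0.00025329,  0.00063025, -0.00022985,  0.00061477, -0.00188829,
       -0.00220965]), 'joint_torque': array([ 8.84348683e-04, -4.40039313e+01, -1.76589757e+01,  6.33105473e-02,
        5.79586742e-02, -1.57627924e-04]), 'position': array([ 0.15809902, -0.60385177,  0.18516439]), 'tool_rot': array([ 9.91830437e-01,  1.27558787e-01,  5.63892634e-05, -1.06645619e-03]), 'ft_force': array([-0.61228442, -0.70646779,  0.6532746 ]), 'moment': array([-0.04416632,  0.01454955, -0.0140338 ]), 'grip_width': 0.08746743000824704}
{'mtx': array([[422.6446181 ,   0.        , 283.13965682],
       [  0.        , 422.6446181 , 215.22517294],
       [  0.        ,   0.        ,   1.        ]]), 'extrinsics': array([[-0.49549753,  0.86860668, -0.00215192,  0.36210452],
       [-0.72279236, -0.41094113,  0.55560652,  0.24148654],
       [ 0.48171922,  0.27685705,  0.83144258, -1.2953782 ],
       [ 0.        ,  0.        ,  0.        ,  1.        ]])}
{'mtx': array([[465.72513423,   0.        , 272.68884113],
       [  0.        , 465.72513423, 209.46835578],
       [  0.        ,   0.        ,   1.        ]]), 'extrinsics': array([[ 0.00324739, -0.99977581,  0.02092308, -0.14460724],
       [ 0.99803379,  0.00454998,  0.06251277, -0.4833221 ],
       [-0.06259396,  0.02067893,  0.99782482, -1.49637863],
       [ 0.        ,  0.        ,  0.        ,  1.        ]])}
```

View pics/scene0.png

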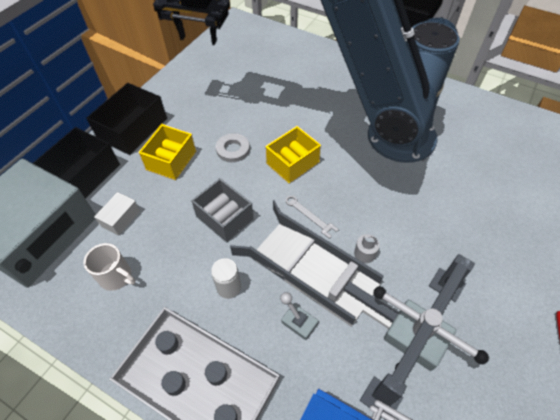

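View pics/top0.png

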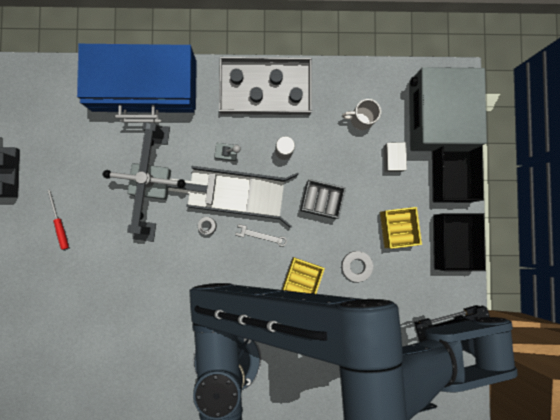

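```bash
python3 - <<'E'
from h import *
im=cv2.imread('pics/top0.png')
c=im[110:250,90:350]
cv2.imwrite('pics/c0.png',cv2.resize(c,None,fx=3,fy=3,interpolation=cv2.INTER_CUBIC))
w,_=pts('top0')
for n,(u,v) in dict(cap=(142,178),ballL=(108,175),ballR=(181,184),tote=(322,200),bench=(60,300),barT=(150,140),barB=(137,225)).items(): print(n,w[v,u])
# heights map
z=np.nan_to_num(w[110:250,90:350,2])
g=np.clip(z/0.15*255,0,255).astype(np.uint8)
cv2.imwrite('pics/z0.png',cv2.resize(cv2.applyColorMap(g,cv2.COLORMAP_JET),None,fx=3,fy=3,interpolation=0))
E
```

```text
cap [0.56924375 0.25141009 0.13251346]
ballL [0.58114217 0.36127506 0.10681261]
ballR [0.55454433 0.13888955 0.10939037]
tote [ 0.51445682 -0.3017614   0.02962913]
bench [1.90239445e-01 5.39766664e-01 1.76092079e-04]
barT [0.68548029 0.23097505 0.12788593]
barB [0.42866664 0.26510402 0.1257626 ]
```

View pics/c0.png

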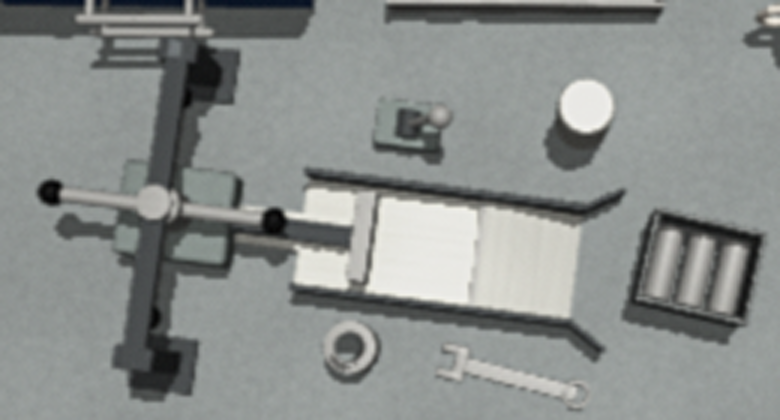

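View pics/z0.png

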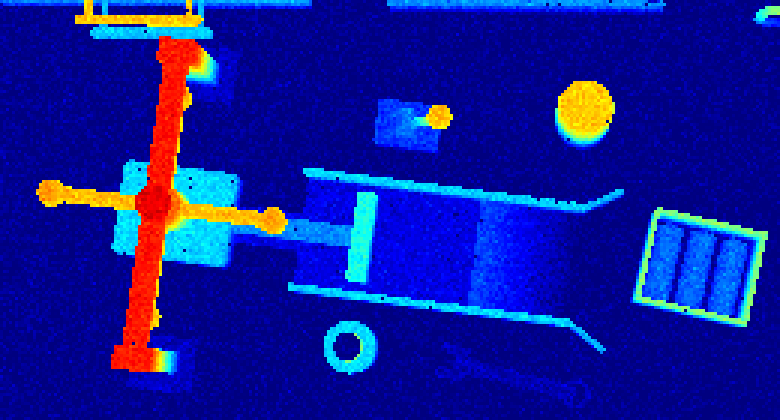

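```bash
cat > fit.py <<'E'
from h import *
w,im=pts('top0')
u0,u1,v0,v1=90,350,110,250
P=w[v0:v1,u0:u1].reshape(-1,3); 
V,U=np.mgrid[v0:v1,u0:u1]; V=V.ravel();U=U.ravel()
def pca(q):
    c=q.mean(0);return c,np.linalg.svd(q-c,full_matrices=False)[2][0]
bar=P[(P[:,2]>.121)&(P[:,2]<.1305)&(U<165)&(V<222)&(V>130)]; c,d=pca(bar[:,:2]); d=d*np.sign(d[0])
print('bar',c,d,'yaw',np.arctan2(d[1],d[0]))
cap=P[(P[:,2]>.131)&(abs(U-142)<12)&(abs(V-178)<12)];print('cap',cap.mean(0),len(cap),(cap.max(0)+cap.min(0))/2)
# rails
ra=(P[:,2]>.043)&(P[:,2]<.056)
for nm,s in(('top',ra&(V<180)&(V>165)&(U>195)&(U<280)),('bot',ra&(V>203)&(V<218)&(U>190)&(U<275))):
    q=P[s];c,d=pca(q[:,:2]);d=d*np.sign(d[1]);print(nm,c,d,'yaw',np.arctan2(-d[0],d[1]),len(q))
sp=P[(P[:,2]>.09)&(P[:,2]<.112)&(U<190)&(V>165)&(V<190)];c,d=pca(sp[:,:2]);d=d*np.sign(d[1]);print('spoke',c,'dir ang about z from +y',np.arctan2(-d[0],d[1]))
jw=P[(P[:,2]>.05)&(P[:,2]<.064)&(U>204)&(U<218)&(V>172)&(V<205)];print('jaw',jw.mean(0),jw.min(0),jw.max(0));c,d=pca(jw[:,:2]);print(d)
tt=P[(P[:,2]>.068)&(P[:,2]<.08)&(U>298)];r=cv2.minAreaRect(tt[:,:2].astype(np.float32)*1000);print('tote',r,cv2.boxPoints(r))
lk=P[(P[:,2]>.085)&(U>225)&(U<245)&(V<160)];print('lock tip',lk.mean(0),lk.max(0))
E
python3 fit.py
```

```text
bar [0.576052   0.25369126] [ 0.9926259  -0.12121811] yaw -0.12151695233399828
cap [0.57141327 0.25501082 0.13468012] 122 [0.56910918 0.25510466 0.13650254]
top [ 0.59853083 -0.02424976] [0.11324502 0.99356709] yaw -0.11348847367071474 224
bot [ 0.47565173 -0.01044979] [0.11265096 0.99363462] yaw -0.11289059010986455 210
spoke [0.57154428 0.25266894] dir ang about z from +y -0.12191682632456552
jaw [0.54675113 0.05655381 0.05872192] [0.50055713 0.04130349 0.0506436 ] [0.59302124 0.07205848 0.06398415]
[-0.99090118  0.1345914 ]
tote ((631.5287475585938, -326.4312744140625), (120.53536987304688, 336.5063171386719), 77.21383666992188) [[ 454.10977 -347.9679 ]
 [ 782.2717  -422.4411 ]
 [ 808.94775 -304.89465]
 [ 480.78577 -230.42145]]
lock tip [ 0.66661309 -0.02708175  0.10129291] [ 0.67825526 -0.01433636  0.10926167]
```

```bash
cat >> h.py <<'E'
S0=np.array([.539,-.0047]);YAW=-.117
XA=np.array([np.cos(YAW),np.sin(YAW)]);YA=np.array([-np.sin(YAW),np.cos(YAW)])
def st(p): 
    p=np.asarray(p);q=p[...,:2]-S0
    return np.stack([q@XA,q@YA]+([p[...,2]] if p.shape[-1]==3 else []),-1)
def me():
    o=robot.get_obs();x,y,z,w=o['tool_rot'];yaw=2*np.arctan2(y,x)
    f=o['ft_force'];F=np.array([f[:2]@XA,f[:2]@YA,f[2]])
    print('t',o['time'],'st mm',(st(o['position'])*1000).round(1),'tool yaw err',round(yaw-(np.pi/2+YAW),4),'F',F.round(1),'q',o['q'].round(2),'g',round(o['grip_width'],4))
E
python3 - <<'E'
from h import *
me()
w,im=pts('top0')
P=w[170:230,295:350].reshape(-1,3);P=P[(P[:,2]>.066)&(P[:,2]<.085)]
r=cv2.minAreaRect((st(P)[:,:2]*1000).astype(np.float32));print(r)
for n,p in dict(cap=(.5691,.2545),jaw=(.5468,.0566)).items():print(n,st(np.array(p)))
E
```

```text
t 0.1 st mm [-308.3 -639.5  185.2] tool yaw err -1.198 F [ 0.8 -1.  -0.8] q [-1.49  0.53  1.43  0.    1.18 -0.18] g 0.0869
((12.285625457763672, -296.2518615722656), (120.53951263427734, 100.86758422851562), 83.90574645996094)
cap [-0.00036304  0.2609416 ]
jaw [0.00059093 0.06179143]
```

Call:
arm_command --pt "6 -2.5 -1 -0.18 0" --pt "12 -5 -2 -0.36 0" --pt "18 -7 -2 -0.54 0" --pt "24 -9.5 -2 -0.72 0" --pt "30 -12 -2 -0.9 0" --newtons 20

```text
time: 0.72
position: [0.4097, -0.4185, 0.2059]
tool_rot: [0.836, 0.549, 0.0, -0.0]
ft_force: [1.0, -0.6, 0.6]
grip_width: 0.0448
```

```bash
python3 -c "
from h import *
me()"
```

```text
t 0.725 st mm [ -80.2 -426.1  205.9] tool yaw err -0.2923 F [ 1.1 -0.5  0.6] q [-0.99  0.45  1.51  0.    1.18 -0.58] g 0.0448
```

Call:
arm_command --pt "5 0 0 -0.15 0" --pt "10 0 0 -0.298 0" --pt "16 0 0 -0.298 0" --pt "22 0 0 -0.298 0" --pt "22 0 0 -0.298 0"

```text
time: 1.35
position: [0.4976, -0.2143, 0.2058]
tool_rot: [0.745, 0.667, 0.0, -0.001]
ft_force: [0.4, -0.5, -0.3]
grip_width: 0.0015
```

```bash
python3 -c "
from h import *
me()"
```

```text
t 1.35 st mm [ -16.7 -213.   205.8] tool yaw err 0.0063 F [ 0.5 -0.5 -0.3] q [-0.61  0.39  1.62  0.    1.13 -0.5 ] g 0.0015
```

Call:
arm_command --pt "6 1 0 0 0" --pt "12 2 0 0 0" --pt "18 3 0 0 0" --pt "24 4 0 0 0" --pt "30 5.2 0 0 0"

```text
time: 1.98
position: [0.5843, 0.0736, 0.2059]
tool_rot: [0.748, 0.664, -0.0, 0.0]
ft_force: [1.1, -1.4, -0.2]
grip_width: 0.0004
```

Call:
arm_command --pt "6 0 0 0 0" --pt "12 0 0 0 0" --pt "18 0 0 0 0" --pt "25.5 0 0 0 0" --pt "25.5 0 0 0 0"

```text
time: 2.6
position: [0.6137, 0.3293, 0.2053]
tool_rot: [0.746, 0.666, 0.0, -0.0]
ft_force: [-1.0, -0.8, 0.4]
grip_width: 0.0005
```

```bash
python3 -c "
from h import *
me()
snap('scene','s1')
snap('wrist','w1')"
```

```text
t 2.6 st mm [ 35.2 340.4 205.3] tool yaw err 0.0034 F [-0.9 -0.9  0.4] q [0.33 0.61 1.21 0.   1.32 0.45] g 0.0005
```

View pics/w1.png

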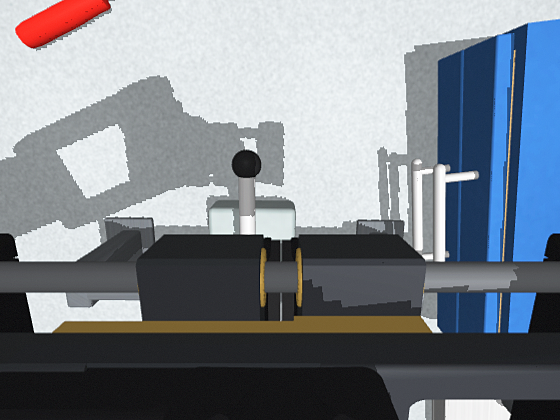

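View pics/s1.png

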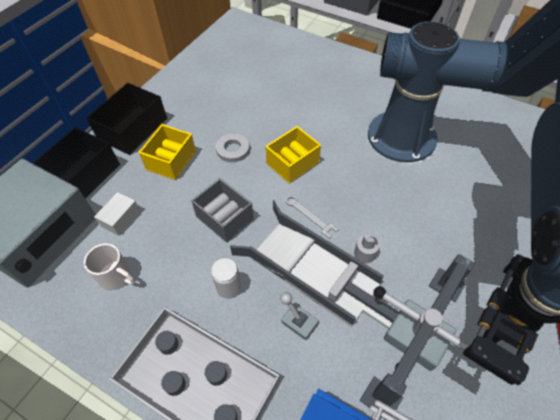

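```bash
python3 -c "
from h import *
w,_=pts('top0');s=st(w)
for xl in (100,120,140,160,180):
  m=(s[...,0]>xl/1e3)&(s[...,0]<xl/1e3+.02)&(s[...,1]>.28)&(s[...,1]<.45)
  print(xl,np.nanmax(s[m][:,2]))"
```

```text
100 0.014823407456566295
120 0.0139747383684512
140 0.1267625418970868
160 0.12601118514199294
180 0.10890252168273551
```

Call:
arm_command --pt "0 0 5 0 0" --pt "0 0 10 0 0" --pt "0 0 13 0 0" --pt "0 0 13 0 0"

```text
time: 3.2
position: [0.6115, 0.3228, 0.0731]
tool_rot: [0.748, 0.664, -0.004, -0.001]
ft_force: [1.2, -0.0, 0.5]
grip_width: 0.0006
```

```bash
python3 -c "
from h import *
me()
h=15;R=80
for f in (90,105,120,135,150,160,168,174,177):
  p=np.radians(f);c,s=np.cos(p),np.sin(p);o=8+15*abs(s)+9.5*abs(c)
  print(f,(np.array([R*c+o*s,260+R*s-o*c])/10).round(2))"
```

```text
t 3.2 st mm [ 33.8 333.7  73.1] tool yaw err -0.0027 F [1.2 0.1 0.5] q [ 0.32  0.75  1.34 -0.    1.07  0.44] g 0.0006
90 [ 2.3 34. ]
105 [ 0.34 34.37]
120 [-1.77 34.22]
135 [-3.87 33.45]
150 [-5.74 32.05]
160 [-6.76 30.81]
168 [-7.4  29.66]
174 [-7.76 28.73]
177 [-7.89 28.24]
```

Call:
arm_command --pt "0.3 -1.5 0 0 0" --pt "0.4 -3.2 0 0 0" --pt "0.2 -5.3 0 0 0" --pt "-0.6 -7.4 0 0 0" --pt "-0.6 -7.4 0 0 0"

```text
time: 3.82
position: [0.537, 0.3295, 0.0776]
tool_rot: [0.747, 0.665, -0.0, -0.0]
ft_force: [-0.6, -1.5, -0.5]
grip_width: 0.0006
```

```bash
python3 -c "
from h import *
me()"
```

```text
t 3.825 st mm [-41.  331.7  77.6] tool yaw err 0.0016 F [-0.4 -1.6 -0.5] q [0.37 0.67 1.51 0.   0.96 0.49] g 0.0006
```

Call:
arm_command --pt "-1.1 -1.7 0 0 0" --pt "-2.4 -2.7 0 0 0" --pt "-3.5 -3.4 0 0 0" --pt "-4.4 -3.7 0 0 0" --pt "-4.4 -3.7 0 0 0"

```text
time: 4.45
position: [0.4978, 0.2893, 0.0764]
tool_rot: [0.748, 0.664, 0.0, 0.0]
ft_force: [-0.3, 0.6, -0.2]
grip_width: 0.0002
```

```bash
python3 -c "
from h import *
me()
snap('top','t2')
snap('scene','s2')"
```

```text
t 4.45 st mm [-75.2 287.2  76.4] tool yaw err -0.0009 F [-0.3  0.5 -0.2] q [ 0.33  0.61  1.66 -0.    0.88  0.45] g 0.0002
```

View pics/s2.png

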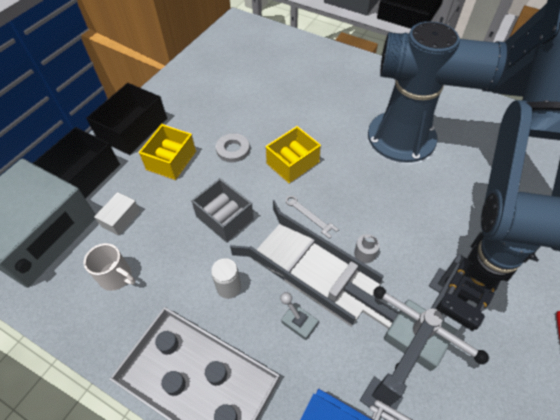

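View pics/t2.png

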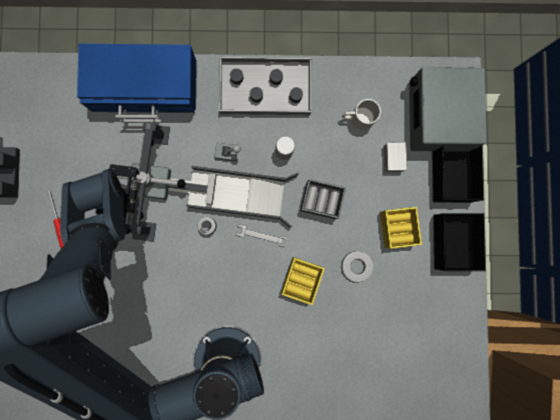

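```bash
python3 - <<'E'
from h import *
for f in('top0','t2'):
    w,_=pts(f);s=st(w)*1000
    m=(abs(s[...,0])<40)&(s[...,2]>50)&(s[...,2]<65)&(s[...,1]>0)&(s[...,1]<130)
    q=s[m];print(f,len(q),q.mean(0),np.percentile(q[:,1],[2,98]))
    m=(s[...,2]>88)&(s[...,2]<113)&(abs(s[...,0])<130)&(s[...,1]>130)&(s[...,1]<246)
    q=s[m];print(len(q));b=q[q[:,1]<170];print('ball',b.mean(0))
E
```

```text
top0 164 [-0.51191878 61.76304041 58.90794163] [51.97886026 71.70349036]
217
ball [  1.56756758 150.16151414 104.18934047]
t2 156 [-0.83149755 61.92120496 58.37761133] [52.57868328 71.84451344]
215
ball [  1.41494921 150.22172795 104.35618772]
```

```bash
python3 - <<'E'
from h import *
snap('wrist','w2')
im=cv2.imread('pics/s2.png')[220:400,340:560]
cv2.imwrite('pics/s2c.png',cv2.resize(im,None,fx=3.5,fy=3.3,interpolation=cv2.INTER_CUBIC))
E
```

```text
(no output)
```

View pics/w2.png

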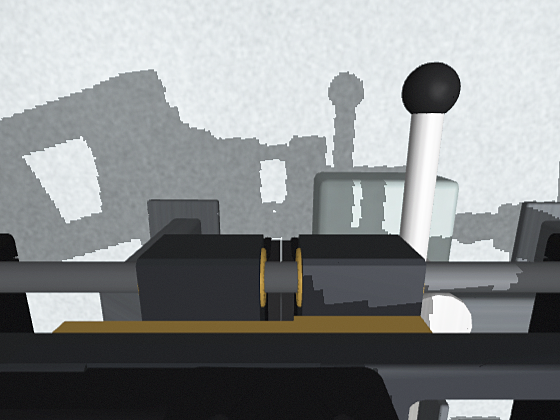

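View pics/s2c.png

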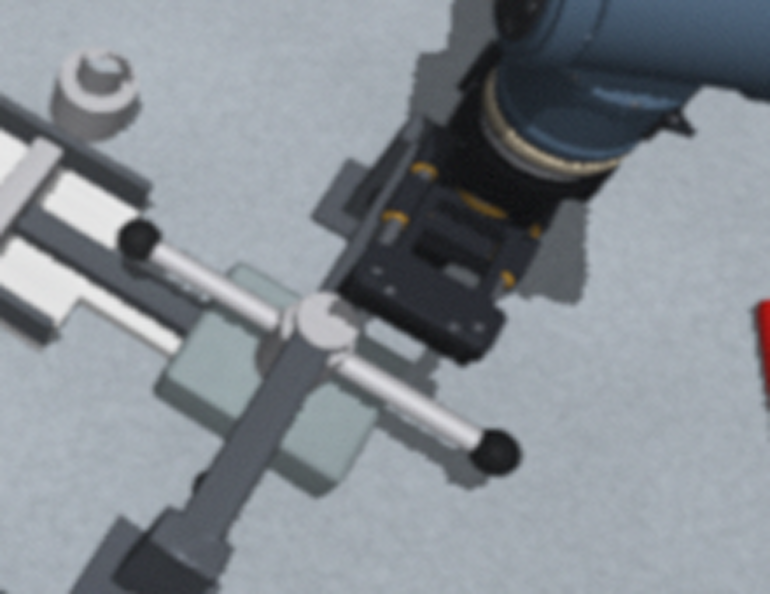

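```bash
python3 - <<'E'
from h import *
me()
w,im=pts('w2');s=st(w)*1000
for u,v in((430,88),(420,160),(415,220),(220,250),(350,250),(270,280),(200,290),(150,330),(350,245),(447,310),(300,150)):print(u,v,s[v,u].round(0))
z=np.load('pics/w2.npz')
o=robot.get_obs();p=np.append(o['position'],1)
for dz in (0,.02,.07):
  c=z['E']@(p+np.array([0,0,dz,0]));print(z['K']@np.array([c[0],-c[1],-c[2]])/-c[2],c)
E
```

```text
t 4.6 st mm [-74.9 288.   76.3] tool yaw err -0.0002 F [-0.1 -0.6 -0.2] q [0.33 0.61 1.65 0.   0.88 0.45] g 0.0005
430 88 [ -3. 373. 108.]
420 160 [ -1. 338. 101.]
415 220 [ -1. 305. 104.]
220 250 [-90. 325. 199.]
350 250 [-58. 325. 200.]
270 280 [-77. 318. 201.]
200 290 [-93. 318. 206.]
150 330 [-103.  311.  212.]
350 245 [-57. 326. 197.]
447 310 [  6. 268. 133.]
300 150 [-58. 336.   0.]
[279.99342079 234.685575     1.        ] [-4.00069014e-04 -1.59162806e-02 -2.08893905e-01  1.00000000e+00]
[280.00218749 245.68726663   1.        ] [-3.57851711e-04 -2.08141276e-02 -1.89502945e-01  1.00000000e+00]
[280.03465166 286.42786971   1.        ] [-2.52308451e-04 -3.30587452e-02 -1.41025546e-01  1.00000000e+00]
```

Call:
arm_command --pt "3 0 -6 0 0" --pt "5 4 -6.5 0 0" --pt "5 10 -6.5 0 0" --pt "5 11 -3 0 0" --pt "5 11 0 0 0"

```text
time: 5.22
position: [0.6144, 0.3265, 0.0751]
tool_rot: [0.748, 0.664, 0.001, 0.0]
ft_force: [0.3, 0.7, -0.2]
grip_width: 0.0003
```

```bash
python3 - <<'E'
from h import *
me()
snap('wrist','w3')
snap('scene','s3');snap('top','t3')
im=cv2.imread('pics/s3.png')[220:400,340:560]
cv2.imwrite('pics/s3c.png',cv2.resize(im,None,fx=3.5,fy=3.3,interpolation=cv2.INTER_CUBIC))
E
```

```text
t 5.225 st mm [ 36.2 337.8  75.1] tool yaw err -0.001 F [ 0.2  0.7 -0.2] q [ 0.33  0.75  1.33 -0.    1.06  0.45] g 0.0003
```

View pics/w3.png

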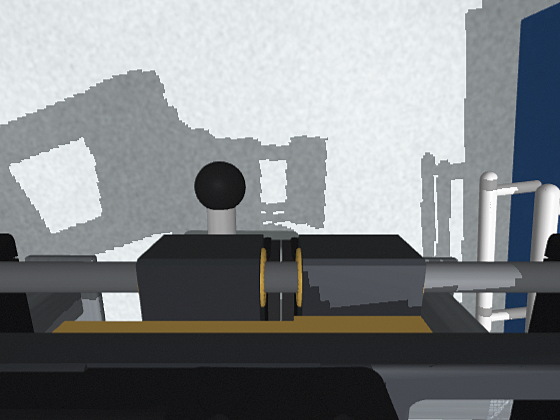

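View pics/s3c.png

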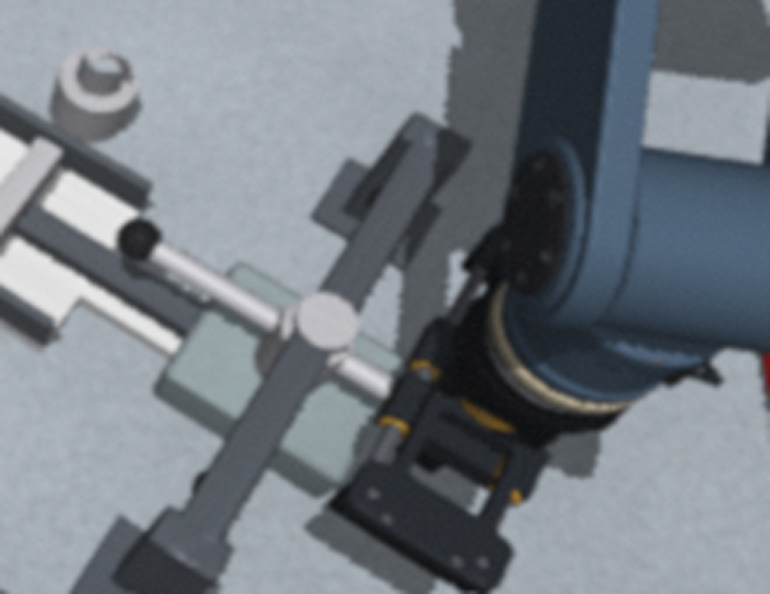

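Call:
arm_command --pt "0 -1.5 0 0 0" --pt "0 -2.5 0 0 0" --pt "0.1 -3.2 0 0 0"

```text
time: 5.75
position: [0.5801, 0.3319, 0.0775]
tool_rot: [0.747, 0.665, 0.001, 0.0]
ft_force: [-0.6, 0.1, 0.0]
grip_width: 0.0007
```

```bash
python3 - <<'E'
from h import *
me()
snap('wrist','w4')
E
```

```text
t 5.75 st mm [  1.5 339.1  77.5] tool yaw err 0.0007 F [-0.6  0.   0. ] q [0.35 0.71 1.41 0.   1.02 0.47] g 0.0007
```

View pics/w4.png

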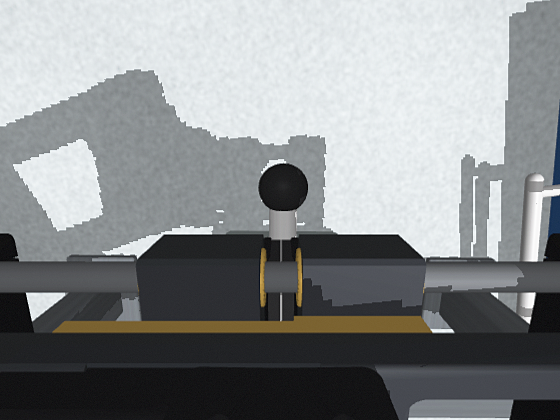

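```bash
python3 - <<'E'
from h import *
w,im=pts('w4');s=st(w)*1000
for v in range(200,330,8):
  print(v,[tuple(s[v,u].round(0).astype(int)) if np.isfinite(s[v,u,0]) else None for u in (266,272,278,281,285,290,297)])
im=cv2.imread('pics/w4.png')[170:330,200:360]
cv2.imwrite('pics/w4c.png',cv2.resize(im,None,fx=4,fy=3.7,interpolation=cv2.INTER_CUBIC))
E
```

```text
200 [(np.int64(-6), np.int64(368), np.int64(104)), (np.int64(-3), np.int64(368), np.int64(106)), (np.int64(0), np.int64(368), np.int64(107)), (np.int64(2), np.int64(369), np.int64(108)), (np.int64(4), np.int64(369), np.int64(109)), (np.int64(7), np.int64(369), np.int64(108)), (np.int64(10), np.int64(368), np.int64(106))]
208 [(np.int64(-11), np.int64(338), np.int64(0)), (np.int64(-3), np.int64(363), np.int64(104)), (np.int64(0), np.int64(363), np.int64(104)), (np.int64(2), np.int64(363), np.int64(104)), (np.int64(4), np.int64(364), np.int64(105)), (np.int64(7), np.int64(363), np.int64(104)), (np.int64(16), np.int64(337), np.int64(-1))]
216 [(np.int64(-11), np.int64(330), np.int64(0)), (np.int64(-3), np.int64(357), np.int64(99)), (np.int64(0), np.int64(359), np.int64(104)), (np.int64(2), np.int64(358), np.int64(102)), (np.int64(4), np.int64(359), np.int64(103)), (np.int64(7), np.int64(359), np.int64(103)), (np.int64(16), np.int64(330), np.int64(0))]
224 [(np.int64(-11), np.int64(323), np.int64(0)), (np.int64(-3), np.int64(353), np.int64(101)), (np.int64(0), np.int64(354), np.int64(103
[... 3667 characters left out ...]
int64(162)), (np.int64(7), np.int64(352), np.int64(188))]
320 [(np.int64(-3), np.int64(341), np.int64(176)), (np.int64(-2), np.int64(333), np.int64(164)), (np.int64(1), np.int64(332), np.int64(162)), (np.int64(2), np.int64(294), np.int64(102)), (np.int64(3), np.int64(333), np.int64(163)), (np.int64(5), np.int64(333), np.int64(163)), (np.int64(5), np.int64(363), np.int64(210))]
328 [(np.int64(-2), np.int64(363), np.int64(212)), (np.int64(0), np.int64(363), np.int64(213)), (np.int64(1), np.int64(363), np.int64(212)), (np.int64(2), np.int64(363), np.int64(212)), (np.int64(2), np.int64(363), np.int64(212)), (np.int64(4), np.int64(362), np.int64(211)), (np.int64(5), np.int64(363), np.int64(212))]
```

View pics/w4c.png

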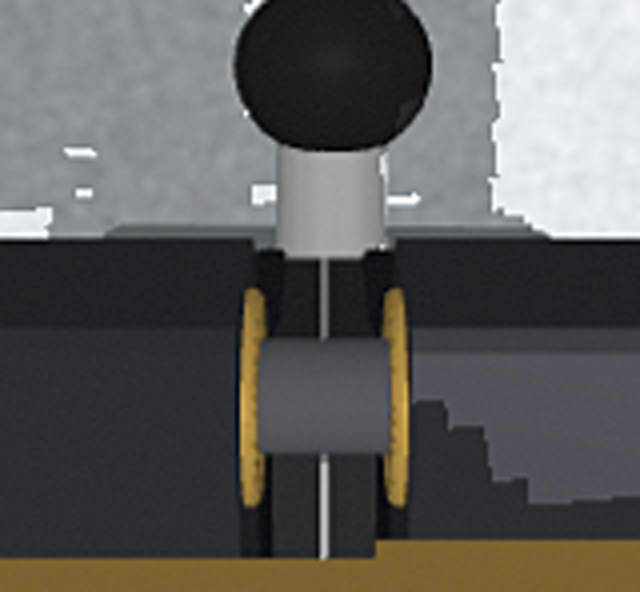

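```bash
python3 - <<'E'
from h import *
for f in('w2','w3','w1'):
  w,im=pts(f);s=st(w)*1000
  print(f)
  for v in range(200,262,4):
    print(v,[s[v,u].round(0).tolist() for u in (250,266,275,285,297)])
E
```

```text
w2
200 [[-101.0, 294.0, 1.0], [-87.0, 294.0, 1.0], [-79.0, 294.0, -0.0], [-71.0, 294.0, -0.0], [-60.0, 294.0, -0.0]]
204 [[-101.0, 290.0, -1.0], [-87.0, 290.0, 0.0], [-79.0, 290.0, -0.0], [-71.0, 290.0, 0.0], [-60.0, 290.0, -0.0]]
208 [[-101.0, 287.0, -0.0], [-87.0, 287.0, 1.0], [-79.0, 287.0, 1.0], [-71.0, 287.0, -0.0], [-60.0, 287.0, -0.0]]
212 [[-101.0, 283.0, 0.0], [-87.0, 283.0, -0.0], [-79.0, 283.0, -0.0], [-71.0, 283.0, 1.0], [-60.0, 283.0, -1.0]]
216 [[-101.0, 279.0, -0.0], [-87.0, 279.0, -1.0], [-79.0, 280.0, 0.0], [-71.0, 280.0, 0.0], [-60.0, 279.0, -1.0]]
220 [[-101.0, 276.0, -0.0], [-87.0, 276.0, 1.0], [-79.0, 276.0, -0.0], [-71.0, 276.0, 1.0], [-60.0, 276.0, -1.0]]
224 [[-101.0, 272.0, -1.0], [-87.0, 272.0, -1.0], [-79.0, 272.0, 1.0], [-71.0, 272.0, -0.0], [-60.0, 272.0, 0.0]]
228 [[-101.0, 269.0, -0.0], [-87.0, 269.0, -0.0], [-79.0, 268.0, -0.0], [-71.0, 269.0, 0.0], [-60.0, 269.0, 0.0]]
232 [[-101.0, 265.0, 1.0], [-87.0, 265.0, 1.0], [-79.0, 265.0, 0.0], [-70.0, 265.0, 0.0], [-60.0, 265.0, 0.0]]
236 [[-83.0, 326.0, 189.0], [-87.0, 261.0, -1.0], [-79.0, 261.0, 1.0], [-7
[... 3621 characters left out ...]
, 270.0, -0.0]]
240 [[27.0, 378.0, 323.0], [28.0, 351.0, 247.0], [33.0, 350.0, 242.0], [38.0, 350.0, 243.0], [44.0, 351.0, 246.0]]
244 [[28.0, 378.0, 326.0], [28.0, 351.0, 253.0], [33.0, 350.0, 249.0], [38.0, 350.0, 249.0], [44.0, 351.0, 252.0]]
248 [[28.0, 378.0, 327.0], [29.0, 351.0, 258.0], [33.0, 350.0, 255.0], [38.0, 350.0, 254.0], [40.0, 376.0, 324.0]]
252 [[28.0, 378.0, 331.0], [29.0, 351.0, 263.0], [33.0, 349.0, 259.0], [nan, nan, nan], [40.0, 376.0, 326.0]]
256 [[28.0, 378.0, 332.0], [29.0, 351.0, 268.0], [33.0, 350.0, 264.0], [37.0, 350.0, 266.0], [40.0, 375.0, 327.0]]
260 [[28.0, 378.0, 335.0], [29.0, 351.0, 272.0], [33.0, 350.0, 269.0], [37.0, 350.0, 269.0], [39.0, 375.0, 329.0]]
```

Call:
arm_command --pt "0 1.8 0 0 0" --pt "0 3.2 0 0 0" --pt "0 3.2 3.5 0 0" --pt "0 3.2 3.5 0 0"

```text
time: 6.3
position: [0.6104, 0.3264, 0.0385]
tool_rot: [0.747, 0.664, -0.003, -0.001]
ft_force: [-0.1, -0.6, -0.2]
grip_width: 0.0003
```

```bash
python3 - <<'E'
from h import *
me()
R=80
for f in (90,105,120,135,150,160,168,174,177):
  p=np.radians(f);c,s=np.cos(p),np.sin(p);o=8+8*abs(s)+9.5*abs(c)
  print(f,(np.array([R*c+o*s,260+R*s-o*c])/10).round(2))
E
```

```text
t 6.3 st mm [ 32.2 337.2  38.5] tool yaw err -0.0005 F [-0.  -0.6 -0.2] q [0.33 0.79 1.35 0.   1.01 0.45] g 0.0003
90 [ 1.6 34. ]
105 [-0.31 34.2 ]
120 [-2.3  33.91]
135 [-4.22 33.1 ]
150 [-5.92 31.75]
160 [-6.85 30.58]
168 [-7.43 29.52]
174 [-7.77 28.65]
177 [-7.9  28.21]
```

Call:
arm_command --pt "0.2 -1.8 0 0 0" --pt "0.3 -3.6 0 0 0" --pt "0 -5.6 0 0 0" --pt "-0.8 -7.5 0 0 0" --pt "-0.8 -7.5 0 0 0"

```text
time: 6.92
position: [0.5382, 0.3289, 0.043]
tool_rot: [0.747, 0.665, 0.002, 0.001]
ft_force: [0.8, 0.1, 0.2]
grip_width: 0.0001
```

```bash
python3 - <<'E'
from h import *
me()
snap('wrist','w5')
E
```

```text
t 6.925 st mm [-39.7 331.2  43. ] tool yaw err 0.0002 F [0.8 0.1 0.2] q [0.37 0.71 1.53 0.   0.89 0.49] g 0.0001
```

View pics/w5.png

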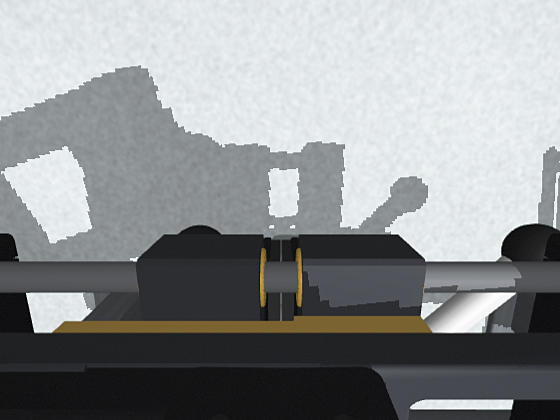

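Call:
arm_command --pt "-1.3 -1.9 0 0 0" --pt "-2.6 -2.9 0 0 0" --pt "-3.6 -3.4 0 0 0" --pt "-4.6 -3.8 0 0 0" --pt "-4.6 -3.8 0 0 0"

```text
time: 7.6
position: [0.4953, 0.2875, 0.0418]
tool_rot: [0.748, 0.664, 0.001, 0.0]
ft_force: [1.4, 2.0, 1.2]
grip_width: 0.001
```

```bash
python3 - <<'E'
from h import *
me()
E
```

```text
t 7.6 st mm [-77.5 285.1  41.8] tool yaw err -0.0012 F [1.2 2.1 1.2] q [0.33 0.66 1.68 0.   0.8  0.45] g 0.001
```

Call:
arm_command --pt "2.5 0 -5 0 0" --pt "5.5 4 -7 0 0" --pt "5.5 10 -7 0 0" --pt "5.5 11.6 -3.5 0 0" --pt "5.5 11.6 0 0 0"

```text
time: 8.22
position: [0.6169, 0.3276, 0.0402]
tool_rot: [0.748, 0.664, -0.0, -0.0]
ft_force: [-0.2, 0.0, -0.3]
grip_width: 0.0005
```

Call:
arm_command --pt "0.2 -1.8 0 0 0" --pt "0.2 -3.7 0 0 0" --pt "0 -5.8 0 0 0" --pt "-0.8 -7.7 0 0 0" --pt "-0.8 -7.7 0 0 0"

```text
time: 8.85
position: [0.5372, 0.329, 0.0412]
tool_rot: [0.747, 0.665, -0.001, -0.0]
ft_force: [0.8, -0.1, 0.1]
grip_width: 0.0007
```

```bash
python3 - <<'E'
from h import *
me()
E
```

```text
t 8.85 st mm [-40.7 331.2  41.2] tool yaw err 0.0003 F [0.8 0.  0.1] q [ 0.37  0.72  1.53 -0.    0.9   0.49] g 0.0007
```

Call:
arm_command --pt "-1.3 -1.9 0 0 0" --pt "-2.6 -2.9 0 0 0" --pt "-3.6 -3.4 0 0 0" --pt "-4.6 -3.7 0 0 0" --pt "-4.6 -3.7 0 0 0"

```text
time: 9.48
position: [0.4966, 0.2879, 0.0413]
tool_rot: [0.748, 0.664, -0.0, -0.0]
ft_force: [1.6, 1.7, -0.3]
grip_width: 0.0006
```

```bash
python3 - <<'E'
from h import *
me()
snap('top','t6')
w,_=pts('t6');s=st(w)*1000
m=(abs(s[...,0])<40)&(s[...,2]>50)&(s[...,2]<65)&(s[...,1]>0)&(s[...,1]<170)
q=s[m];print(len(q),q.mean(0),np.percentile(q[:,1],[2,98]))
E
```

```text
t 9.475 st mm [-76.2 285.7  41.3] tool yaw err -0.001 F [ 1.4  1.9 -0.3] q [0.33 0.66 1.68 0.   0.8  0.45] g 0.0006
160 [  0.42319059 110.30701849  58.86912581] [100.49146261 120.57179671]
```

View pics/t6.png

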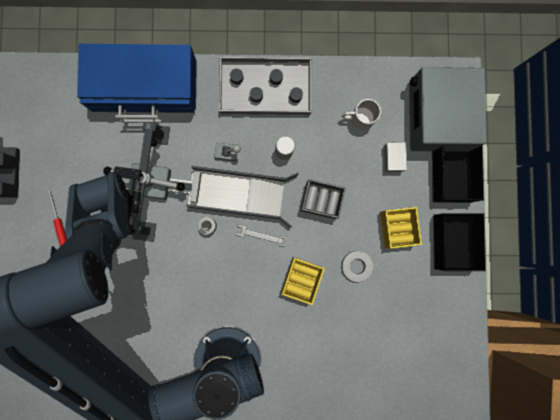

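```bash
python3 - <<'E'
from h import *
w,_=pts('t6');s=st(w)*1000
for n,(u,v) in dict(can=(285,144),mugtop=(362,108),ring=(358,267),yel=(300,272)).items(): print(n,s[v-2:v+3,u-2:u+3].reshape(-1,3).mean(0).round(0))
P=s[170:230,295:350].reshape(-1,3);P=P[(P[:,2]>66)&(P[:,2]<85)]
print(cv2.minAreaRect(P[:,:2].astype(np.float32)))
me()
E
```

```text
can [ 162. -156.  101.]
mugtop [ 334. -398.    8.]
ring [-191. -444.   -1.]
yel [-229. -255.   18.]
((12.112079620361328, -296.17340087890625), (120.31822204589844, 100.37057495117188), 83.53197479248047)
t 9.525 st mm [-76.6 285.7  41.1] tool yaw err -0.0007 F [0.9 1.9 1.7] q [0.33 0.66 1.68 0.   0.8  0.45] g 0.0006
```

Call:
arm_command --pt "0.5 0 -6 0 0" --pt "0 1 -12 0 0" --pt "-6 3 -12 0 0" --pt "-12 5 -12 0 3" --pt "-18 8 -12 0 6"

```text
time: 10.15
position: [0.5503, 0.1042, 0.1607]
tool_rot: [0.747, 0.665, -0.002, -0.002]
ft_force: [0.9, 1.3, 0.2]
grip_width: 0.0132
```

Call:
arm_command --pt "-6 0 0 0 6" --pt "-12 0 0 0 6" --pt "-18 0 0 0 6" --pt "-24 0 0 0 6" --pt "-30 0 0 0 6"

```text
time: 10.78
position: [0.5156, -0.1932, 0.1604]
tool_rot: [0.747, 0.665, -0.001, -0.002]
ft_force: [0.9, -0.3, -0.4]
grip_width: 0.0578
```

Call:
arm_command --pt "-6 0 0 0 6" --pt "-12 0 0 0 6" --pt "-18 0 0 0 6" --pt "-20 0 0 0 6" --pt "-20 0 0 0 6"

```text
time: 11.4
position: [0.4931, -0.391, 0.1601]
tool_rot: [0.748, 0.664, 0.0, -0.002]
ft_force: [-0.2, 0.1, 0.5]
grip_width: 0.0601
```

```bash
python3 - <<'E'
from h import *
me()
snap('wrist','w7')
E
```

```text
t 11.4 st mm [  -0.5 -389.   160.1] tool yaw err -0.002 F [-0.2  0.1  0.5] q [-0.85  0.56  1.44  0.    1.14 -0.73] g 0.0601
```

View pics/w7.png

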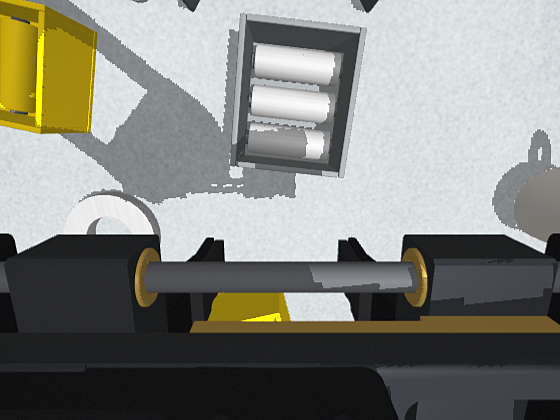

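```bash
python3 - <<'E'
from h import *
w,im=pts('t6');s=st(w)*1000
hsv=cv2.cvtColor(im,cv2.COLOR_RGB2HSV)
m=(hsv[...,0]>18)&(hsv[...,0]<35)&(hsv[...,1]>150)
m[:,:370]=0
P=s[m];P=P[np.isfinite(P[:,0])];P=P[P[:,1]>-700];print(P.min(0),P.max(0));Q=P[P[:,2]>60];print(cv2.boxPoints(cv2.minAreaRect(Q[:,:2].astype(np.float32))))
E
```

```text
[-142.76279433 -688.37826425   -3.51980224] [ 380.57144227 -492.35844755   82.21650722]
[[-131.16809 -507.53555]
 [-111.06477 -683.36993]
 [ 389.56076 -626.13293]
 [ 369.45746 -450.29852]]
```

Call:
arm_command --pt "0 0.6 6 0 6" --pt "0 0.6 12 0 6" --pt "0 0.6 17 0 6" --pt "0 0.6 17.2 0 6"

```text
time: 11.95
position: [0.4976, -0.3858, -0.0147]
tool_rot: [0.746, 0.665, 0.0, -0.006]
ft_force: [0.1, -0.2, 0.1]
grip_width: 0.0601
```

```bash
python3 - <<'E'
from h import *
me()
snap('scene','s8')
E
```

```text
t 11.95 st mm [   3.4 -383.3  -14.7] tool yaw err 0.0025 F [ 0.1 -0.2  0.1] q [-0.84  0.8   1.54  0.    0.81 -0.72] g 0.0601
```

View pics/s8.png

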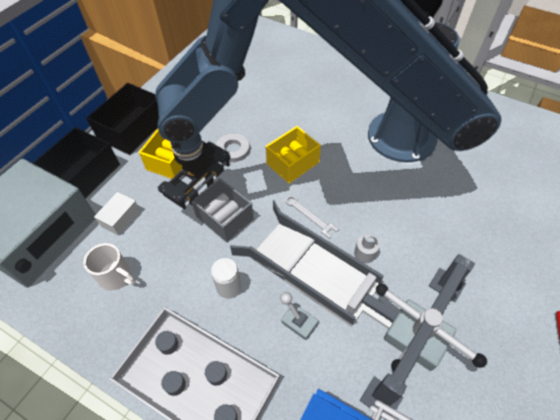

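Call:
arm_command --pt "2 0 0 0 6" --pt "3.5 0 0 0 6" --pt "5 -0.2 0 0 6" --pt "6.5 -0.4 0 0 6" --pt "8 -0.6 0 0 6"

```text
time: 12.62
position: [0.5038, -0.311, -0.0102]
tool_rot: [0.747, 0.665, -0.0, 0.001]
ft_force: [-0.1, -3.6, 2.5]
grip_width: 0.0602
```

```bash
cat >> h.py <<'E'
def tote(fn):
    w,im=pts(fn);s=st(w)*1000
    hsv=cv2.cvtColor(im,cv2.COLOR_RGB2HSV)
    return w,im,s
E
python3 - <<'E'
from h import *
me()
snap('top','t9')
im=cv2.imread('pics/t9.png')[110:260,170:430]
cv2.imwrite('pics/t9c.png',cv2.resize(im,None,fx=3,fy=3,interpolation=cv2.INTER_CUBIC))
E
```

```text
t 12.625 st mm [   0.8 -308.3  -10.2] tool yaw err 0.0001 F [ 0.4 -3.6  2.5] q [-0.74  0.76  1.65 -0.    0.73 -0.62] g 0.0602
```

View pics/t9c.png

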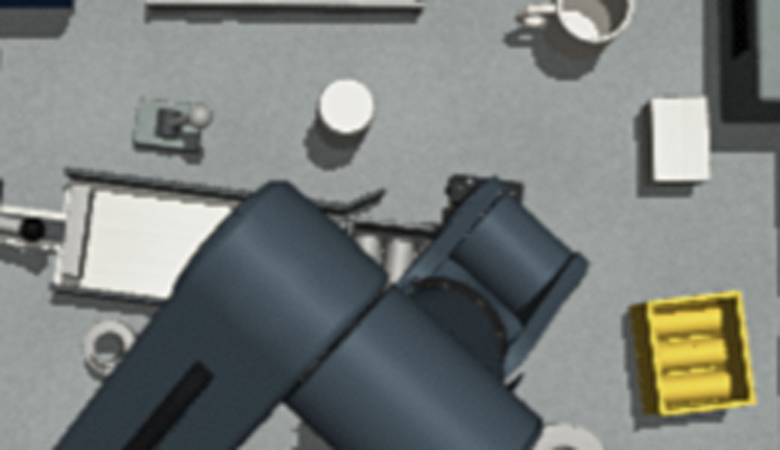

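```bash
python3 - <<'E'
from h import *
snap('wrist','w9');snap('scene','s9')
im=cv2.imread('pics/s9.png')[150:350,170:430]
cv2.imwrite('pics/s9c.png',cv2.resize(im,None,fx=3,fy=3,interpolation=cv2.INTER_CUBIC))
E
```

```text
(no output)
```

View pics/w9.png

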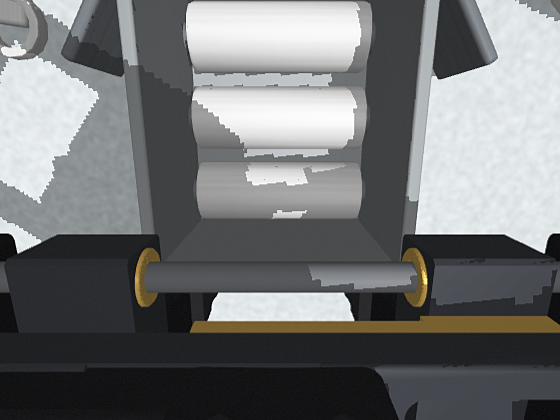

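View pics/s9c.png

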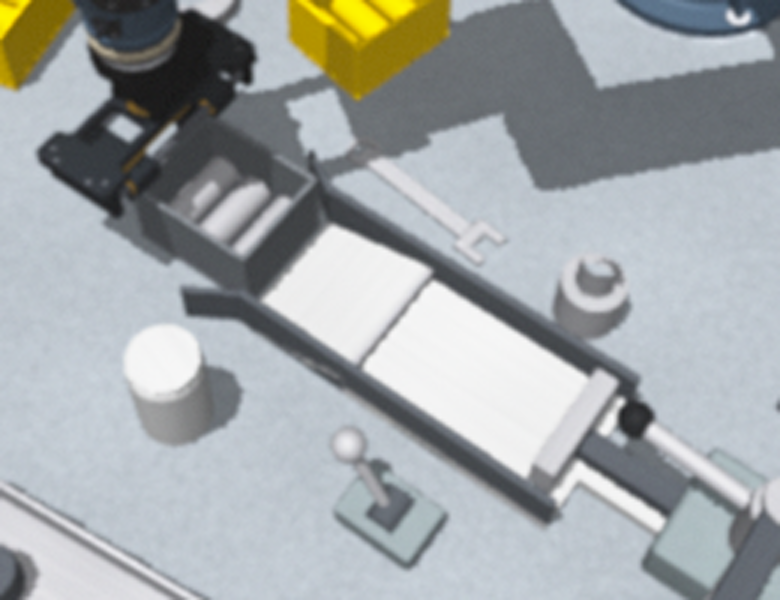

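Call:
arm_command --pt "2 0 0 0 6" --pt "4 0 -0.2 0 6" --pt "6 0 -0.4 0 6" --pt "8 0 -0.6 0 6" --pt "10 0 -0.8 0 6"

```text
time: 13.4
position: [0.5151, -0.2108, -0.0028]
tool_rot: [0.747, 0.665, -0.0, -0.0]
ft_force: [-3.5, -10.4, 3.2]
grip_width: 0.0598
```

```bash
python3 - <<'E'
from h import *
me()
snap('scene','s10')
im=cv2.imread('pics/s10.png')[150:350,170:430]
cv2.imwrite('pics/s10c.png',cv2.resize(im,None,fx=3,fy=3,interpolation=cv2.INTER_CUBIC))
E
```

```text
t 13.4 st mm [   0.3 -207.5   -2.8] tool yaw err 0.0005 F [ -2.3 -10.7   3.2] q [-0.59  0.72  1.74 -0.    0.68 -0.47] g 0.0598
```

View pics/s10c.png

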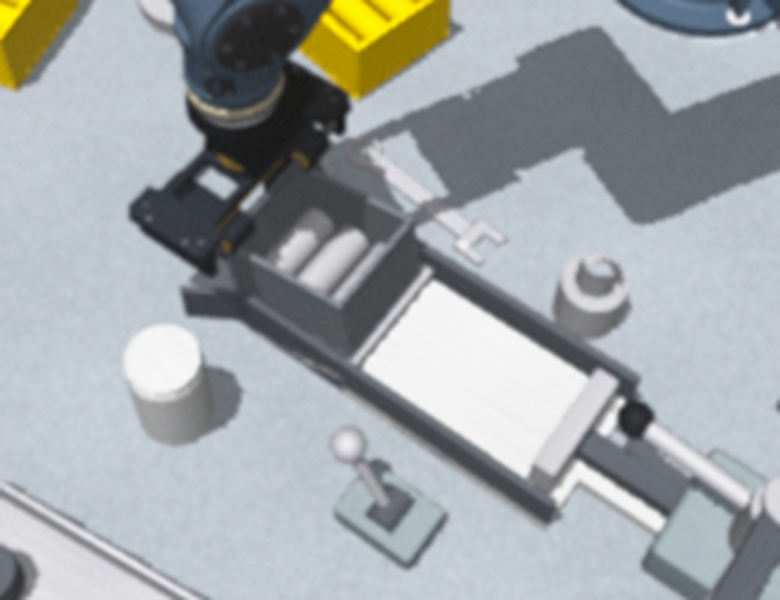

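Call:
arm_command --pt "2 0 -0.3 0 6" --pt "4 0 -0.6 0 6" --pt "6 0 -0.9 0 6" --pt "8 0 -1.2 0 6" --pt "9.5 0 -1.5 0 6"

```text
time: 14.08
position: [0.5258, -0.1162, 0.0123]
tool_rot: [0.747, 0.665, -0.0, -0.001]
ft_force: [-0.3, -2.6, -1.0]
grip_width: 0.0603
```

```bash
python3 - <<'E'
from h import *
me()
snap('scene','s11')
im=cv2.imread('pics/s11.png')[150:350,170:430]
cv2.imwrite('pics/s11c.png',cv2.resize(im,None,fx=3,fy=3,interpolation=cv2.INTER_CUBIC))
E
```

```text
t 14.075 st mm [-1.000e-01 -1.123e+02  1.230e+01] tool yaw err 0.0006 F [-0.  -2.7 -1. ] q [-0.43  0.68  1.78  0.    0.68 -0.31] g 0.0603
```

View pics/s11c.png

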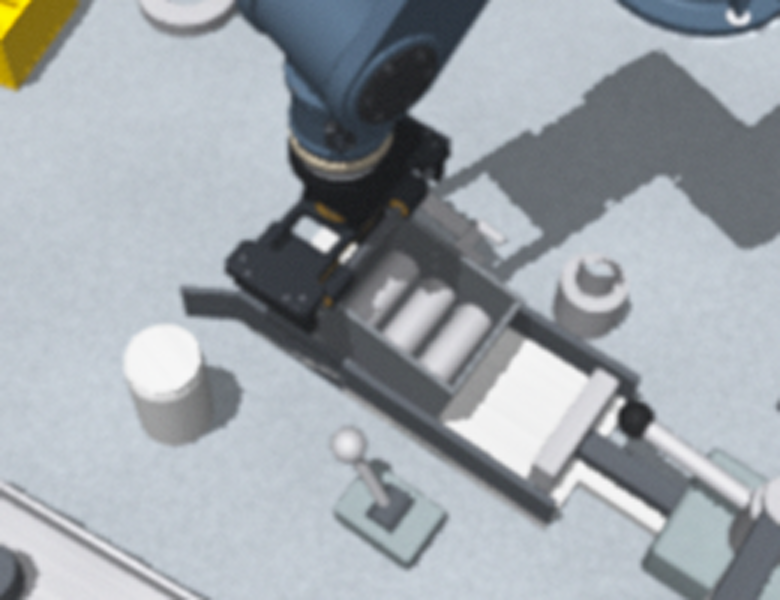

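Tote has tipped nose-down into the pocket. Push ~5 cm more (finger to about y −60).

Call:
arm_command --pt "1.5 0 0 0 6" --pt "3 0 0 0 6" --pt "4.5 0 0 0 6" --pt "5.1 0 0 0 6" --pt "5.1 0 0 0 6"

```text
time: 14.75
position: [0.5322, -0.0665, 0.0121]
tool_rot: [0.747, 0.665, 0.0, -0.0]
ft_force: [0.2, 0.5, 0.4]
grip_width: 0.0601
```

```bash
python3 - <<'E'
from h import *
me()
snap('wrist','w12');snap('scene','s12')
im=cv2.imread('pics/s12.png')[150:350,200:460]
cv2.imwrite('pics/s12c.png',cv2.resize(im,None,fx=3,fy=3,interpolation=cv2.INTER_CUBIC))
E
```

```text
t 14.75 st mm [  0.4 -62.2  12.1] tool yaw err 0.0006 F [0.1 0.5 0.4] q [-0.33  0.68  1.79  0.    0.67 -0.22] g 0.0601
```

View pics/s12c.png

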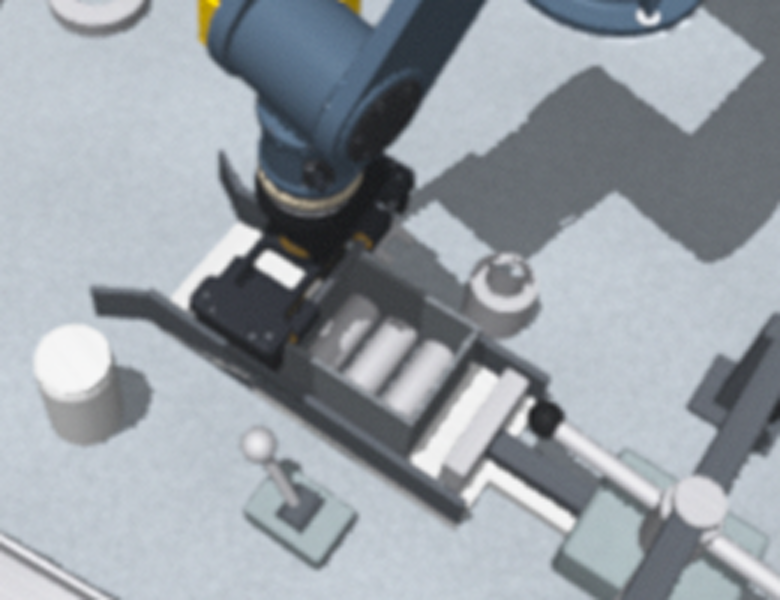

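View pics/w12.png

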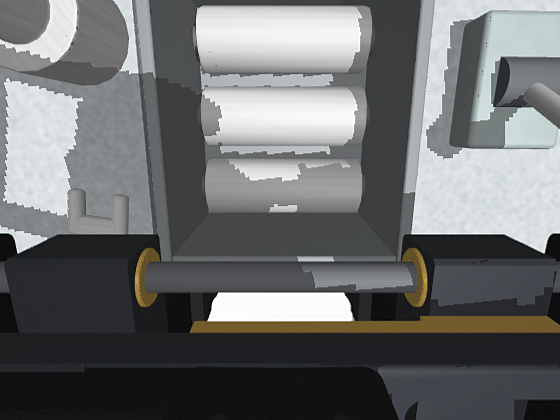

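Call:
arm_command --pt "-2 0 0 0 6" --pt "-4 0 -4 0 6" --pt "-4 0 -10 0 6" --pt "-4 0 -15 0 6" --pt "-4 0 -15 0 6"

```text
time: 15.48
position: [0.5306, -0.1101, 0.1666]
tool_rot: [0.748, 0.664, 0.002, 0.005]
ft_force: [0.9, 0.5, -1.4]
grip_width: 0.0603
```

```bash
cat > rim.py <<'E'
import sys
from h import *
f=sys.argv[1]
me();snap('wrist',f)
w,im=pts(f);s=st(w)*1000
m=(s[...,2]>70)&(s[...,2]<115)&(abs(s[...,0])<54)&(s[...,1]>-75)&(s[...,1]<105)
q=s[m];q=q[np.isfinite(q[:,0])];print(len(q),q.min(0),q.max(0))
A=np.c_[q[:,:2],np.ones(len(q))]
for _ in range(5):
    c=np.linalg.lstsq(A,q[:,2],rcond=None)[0];r=q[:,2]-A@c;k=abs(r)<2.5;A=A[k];q=q[k]
print('plane',c,len(q));print(cv2.minAreaRect(q[:,:2].astype(np.float32)))
E
python3 rim.py w13
```

```text
t 15.475 st mm [   4.  -105.6  166.6] tool yaw err -0.0017 F [ 0.8  0.6 -1.4] q [-0.41  0.44  1.67 -0.    1.02 -0.29] g 0.0603
3472 [-48.06764093 -49.7492201   70.01372891] [52.30834176 58.26054115 91.66320598]
plane [ 1.88857211e-03 -2.79849637e-02  8.73238035e+01] 1357
((2.1242294311523438, 2.3047103881835938), (100.30805969238281, 104.3387451171875), 0.163204625248909)
```

View pics/w13.png

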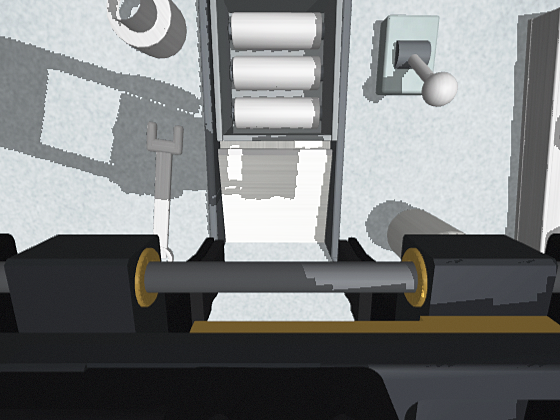

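Call:
arm_command --pt "6 -0.5 0 0 0" --pt "12 -1 0 0 0" --pt "18 -1.5 0 0 0" --pt "24 -2 0 0 0" --pt "30 -2.5 0 0 0"

```text
time: 16.15
position: [0.5367, 0.1945, 0.1601]
tool_rot: [0.748, 0.664, -0.002, -0.001]
ft_force: [1.1, -1.1, 0.6]
grip_width: 0.018
```

Call:
arm_command --pt "6 -0.3 0 0 0" --pt "12 -0.6 0 0 0" --pt "14.6 -1 0 0 0" --pt "14.6 -1 0 0 0"

```text
time: 16.65
position: [0.5437, 0.3407, 0.1596]
tool_rot: [0.746, 0.666, -0.002, -0.001]
ft_force: [0.3, -0.3, 0.5]
grip_width: 0.0003
```

```bash
python3 - <<'E'
from h import *
me()
snap('wrist','w14');snap('top','t14')
w,im=pts('t14');s=st(w)*1000
m=(s[...,2]>70)&(s[...,2]<115)&(abs(s[...,0])<54)&(s[...,1]>-85)&(s[...,1]<90)
q=s[m];q=q[np.isfinite(q[:,0])]
A=np.c_[q[:,:2],np.ones(len(q))]
for _ in range(5):
    c=np.linalg.lstsq(A,q[:,2],rcond=None)[0];r=q[:,2]-A@c;k=abs(r)<4;A=A[k];q=q[k]
print('plane',c,len(q));print(cv2.minAreaRect(q[:,:2].astype(np.float32)))
E
```

```text
t 16.65 st mm [-35.7 343.6 159.6] tool yaw err 0.0027 F [ 0.3 -0.3  0.5] q [ 0.39  0.58  1.41 -0.    1.15  0.5 ] g 0.0003
plane [-1.60417065e-02 -1.51371799e-02  8.92697511e+01] 147
((2.5798873901367188, 13.820064544677734), (100.38306427001953, 120.62390899658203), 0.11448092758655548)
```

View pics/w14.png

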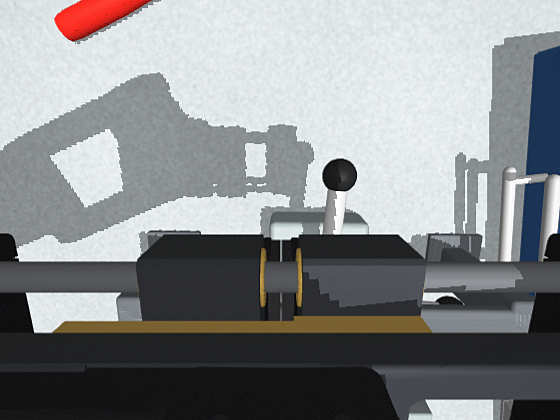

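View pics/t14.png

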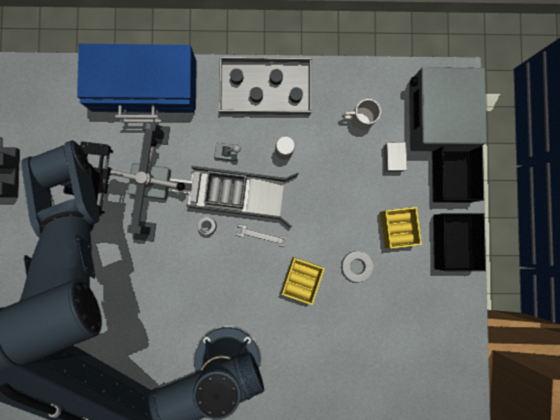

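Call:
arm_command --pt "0 0 6 0 0" --pt "0 0 11.8 0 0" --pt "0 0 11.8 0 0" --pt "0 1.5 11.8 0 0" --pt "0 2.5 11.8 0 0"

```text
time: 17.38
position: [0.5726, 0.3374, 0.0475]
tool_rot: [0.748, 0.664, 0.002, 0.0]
ft_force: [-6.1, 1.8, 3.1]
grip_width: 0.0003
```

```bash
python3 -c "
from h import *
me()"
```

```text
t 17.375 st mm [ -6.6 343.6  47.5] tool yaw err -0.0015 F [-6.3  1.1  3.1] q [0.36 0.74 1.44 0.   0.96 0.48] g 0.0003
```

Call:
arm_command --pt "0 1.2 0.3 0 0" --pt "-0.4 3 0.3 0 0" --pt "-1.2 4.9 0.3 0 0" --pt "-2.6 6.6 0.3 0 0" --pt "-3.8 7.5 0.3 0 0"

```text
time: 18.0
position: [0.6397, 0.2914, 0.043]
tool_rot: [0.748, 0.664, 0.001, -0.001]
ft_force: [-5.0, 4.3, -0.1]
grip_width: 0.0002
```

```bash
python3 -c "
from h import *
me()"
```

```text
t 18.0 st mm [ 65.4 305.8  43. ] tool yaw err -0.0009 F [-5.4  3.7 -0.1] q [0.27 0.79 1.33 0.   1.02 0.38] g 0.0002
```

Continue to φ≈6° (x 77, y 286), then hop to the next spoke (at ~96°).

Call:
arm_command --pt "-1 0.7 0 0 0" --pt "-1.9 1.1 0 0 0" --pt "-1.9 1.1 0 0 0"

```text
time: 18.38
position: [0.6502, 0.2704, 0.0431]
tool_rot: [0.747, 0.664, 0.002, 0.001]
ft_force: [0.1, 0.4, -0.7]
grip_width: 0.0004
```

Call:
arm_command --pt "2.5 0 -5 0 0" --pt "5.8 -4 -7 0 0" --pt "5.8 -10 -7 0 0" --pt "5.8 -12.5 -6 0 0" --pt "5.8 -12.5 -6 0 0"

```text
time: 19.0
position: [0.5302, 0.343, 0.1022]
tool_rot: [0.746, 0.665, 0.0, 0.001]
ft_force: [1.4, -0.9, 0.9]
grip_width: 0.0004
```

```bash
python3 - <<'E'
from h import *
me()
snap('wrist','w15');snap('top','t15')
w,im=pts('t15');s=st(w)*1000
m=(abs(s[...,0])<40)&(s[...,2]>50)&(s[...,2]<65)&(s[...,1]>75)&(s[...,1]<170)
q=s[m];print(len(q),q.mean(0),np.percentile(q[:,1],[2,98]))
E
```

```text
t 19.0 st mm [-49.4 344.3 102.2] tool yaw err 0.0025 F [ 1.5 -0.7  0.9] q [ 0.4   0.63  1.49 -0.    1.01  0.51] g 0.0004
161 [-0.52396521 88.62215541 59.08477914] [78.74441041 99.08577648]
```

View pics/w15.png

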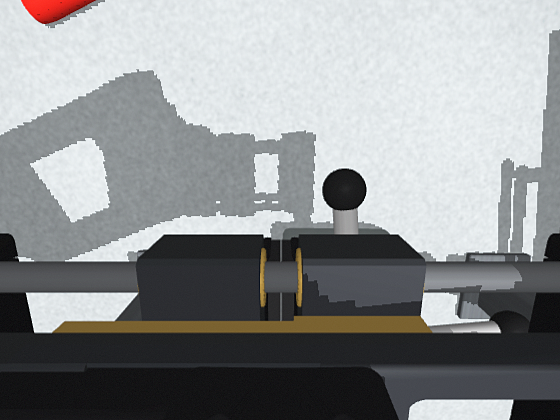

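View pics/t15.png

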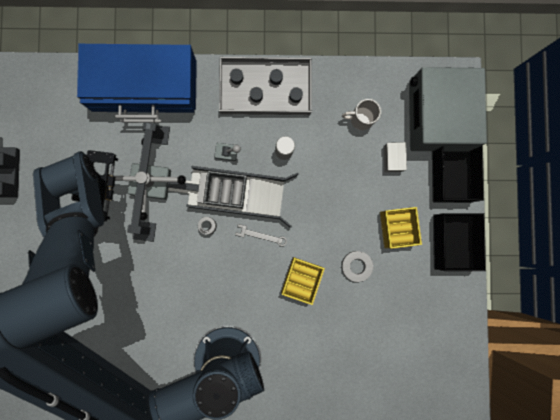

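Call:
arm_command --pt "0 0 5 0 0" --pt "0 0.5 6 0 0" --pt "0 2 6 0 0" --pt "0 3.5 6 0 0" --pt "0 5.2 6 0 0"

```text
time: 19.73
position: [0.582, 0.3371, 0.0419]
tool_rot: [0.748, 0.664, -0.001, -0.002]
ft_force: [-6.5, 1.1, -1.1]
grip_width: 0.0005
```

Call:
arm_command --pt "-0.2 1.2 0 0 0" --pt "-0.4 2 0 0 0" --pt "-0.7 3 0 0 0" --pt "-1.1 3.8 0 0 0"

```text
time: 20.23
position: [0.6177, 0.3212, 0.0418]
tool_rot: [0.747, 0.664, -0.002, -0.002]
ft_force: [-5.4, 0.7, -0.3]
grip_width: 0.0004
```

```bash
python3 - <<'E'
from h import *
me()
E
```

```text
t 20.225 st mm [ 40.1 332.9  41.8] tool yaw err -0.0008 F [-5.5  0.1 -0.3] q [0.32 0.79 1.34 0.   1.02 0.44] g 0.0004
```

Call:
arm_command --pt "-0.3 0.5 0 0 0" --pt "-0.6 0.9 0 0 0" --pt "-0.8 1.15 0 0 0" --pt "-0.8 1.15 0 0 0"

```text
time: 20.72
position: [0.6292, 0.3123, 0.042]
tool_rot: [0.748, 0.664, -0.001, -0.001]
ft_force: [-3.9, 2.4, -1.3]
grip_width: 0.0002
```

```bash
cat > chk.py <<'E'
import sys
from h import *
f=sys.argv[1]
me();snap('top',f)
w,im=pts(f);s=st(w)*1000
m=(abs(s[...,0])<40)&(s[...,2]>50)&(s[...,2]<66)&(s[...,1]>55)&(s[...,1]<170)
q=s[m];print('jaw',len(q),q.mean(0),np.percentile(q[:,1],[2,98]))
m=(s[...,2]>70)&(s[...,2]<115)&(abs(s[...,0])<54)&(s[...,1]>-85)&(s[...,1]<90)
q=s[m];q=q[np.isfinite(q[:,0])]
A=np.c_[q[:,:2],np.ones(len(q))]
for _ in range(5):
    c=np.linalg.lstsq(A,q[:,2],rcond=None)[0];r=q[:,2]-A@c;k=abs(r)<4;A=A[k];q=q[k]
print('plane',c,len(q));print(cv2.minAreaRect(q[:,:2].astype(np.float32)))
E
python3 chk.py t16
```

```text
t 20.725 st mm [ 52.6 325.3  42. ] tool yaw err -0.001 F [-4.1  2.  -1.3] q [0.3  0.8  1.33 0.   1.02 0.42] g 0.0002
jaw 143 [ 0.07477193 73.69993286 58.94682715] [57.73143956 83.03892101]
plane [ 7.51992792e-04 -5.24797710e-04  8.80234915e+01] 167
((2.1143646240234375, 2.9872779846191406), (119.7490234375, 100.29070281982422), 89.82466125488281)
```

Call:
arm_command --pt "-0.2 0.25 0 0 0" --pt "-0.4 0.4 0 0 0" --pt "-0.4 0.4 0 0 0"

```text
time: 21.15
position: [0.6313, 0.3097, 0.042]
tool_rot: [0.748, 0.664, -0.0, -0.003]
ft_force: [-6.9, 5.9, 0.1]
grip_width: 0.0006
```

```bash
python3 chk.py t17
```

```text
t 21.15 st mm [ 54.9 323.1  42. ] tool yaw err -0.001 F [-7.5  5.1  0.1] q [0.3  0.8  1.32 0.01 1.03 0.41] g 0.0006
jaw 141 [ 0.37402753 72.41615591 58.8034308 ] [57.42581102 82.14449117]
plane [-9.24833559e-03  1.96714414e-03  8.84171049e+01] 158
((2.170196533203125, 2.52703857421875), (120.17279052734375, 100.26020050048828), 89.59758758544922)
```

Call:
arm_command --pt "-0.3 0.3 0 0 0" --pt "-0.6 0.5 0 0 0" --pt "-0.6 0.5 0 0 0"

```text
time: 21.58
position: [0.6318, 0.3086, 0.042]
tool_rot: [0.748, 0.664, 0.0, -0.007]
ft_force: [-12.7, 17.4, 2.0]
grip_width: 0.0004
```

```bash
python3 chk.py t18
```

```text
t 21.575 st mm [ 55.6 321.9  42. ] tool yaw err -0.0018 F [-14.6  15.8   2. ] q [0.29 0.8  1.32 0.02 1.03 0.4 ] g 0.0004
jaw 139 [-0.24213658 72.67445945 59.02154905] [57.4744037  82.22968656]
plane [-8.60480759e-03 -3.47183424e-04  8.85054881e+01] 162
((1.9203300476074219, 2.6555213928222656), (120.48312377929688, 100.68080139160156), 89.8309326171875)
```

Call:
arm_command --pt "1.5 -1.5 0 0 0" --pt "1.5 -1.5 -6 0 0" --pt "1.5 -1.5 -12 0 0" --pt "-3 0 -13 0 0" --pt "-9 2 -13 0 0"

```text
time: 22.25
position: [0.6507, 0.2099, 0.1758]
tool_rot: [0.746, 0.666, 0.004, 0.004]
ft_force: [1.2, -1.3, -0.9]
grip_width: 0.0004
```

Call:
arm_command --pt "-6 1.5 0 0 0" --pt "-12 3 0 0 0" --pt "-18 4.5 0 0 0" --pt "-24 5.5 0 0 0" --pt "-28 5.5 0 0 0"

```text
time: 22.88
position: [0.6711, -0.0799, 0.1732]
tool_rot: [0.748, 0.664, 0.001, 0.003]
ft_force: [-0.3, -0.3, 0.5]
grip_width: 0.0006
```

```bash
python3 chk.py t19; python3 - <<'E'
from h import *
snap('wrist','w19')
E
```

```text
t 22.875 st mm [140.  -59.2 173.2] tool yaw err -0.0028 F [-0.2 -0.4  0.5] q [-0.28  0.61  1.31 -0.    1.21 -0.16] g 0.0006chk.py:7: RuntimeWarning: Mean of empty slice.
  q=s[m];print('jaw',len(q),q.mean(0),np.percentile(q[:,1],[2,98]))
  ret = um.true_divide(
Traceback (most recent call last):
  File "chk.py", line 7, in <module>
    q=s[m];print('jaw',len(q),q.mean(0),np.percentile(q[:,1],[2,98]))
                                        ~~~~~~~~~~~~~^^^^^^^^^^^^^^^
IndexError: index -1 is out of bounds for axis 0 with size 0
```

View pics/w19.png

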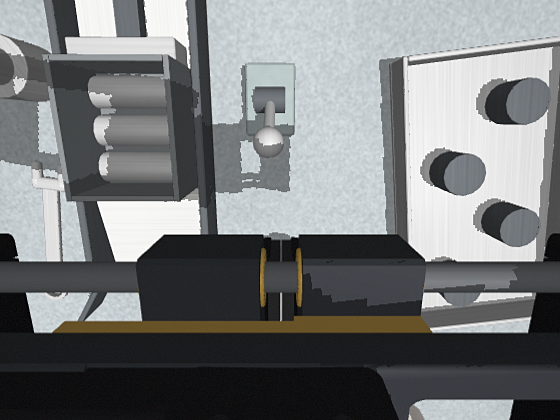

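Call:
arm_command --pt "0 -1 6 0 0" --pt "0 -1 12.3 0 0" --pt "1.5 -1 12.3 0 0" --pt "3.5 -1 12.3 0 0" --pt "5.5 -1 12.1 0 0"

```text
time: 23.6
position: [0.6688, -0.0176, 0.0545]
tool_rot: [0.747, 0.665, 0.002, 0.003]
ft_force: [0.3, -1.6, 1.2]
grip_width: 0.0003
```

Call:
arm_command --pt "1.5 0 0 0 0" --pt "3 0 0 0 0" --pt "4.5 0 0 0 0" --pt "5.3 0 0 0 0" --pt "5.3 0 0 0 0"

```text
time: 24.22
position: [0.6702, 0.0237, 0.0509]
tool_rot: [0.746, 0.666, -0.007, 0.005]
ft_force: [-4.1, -24.0, 3.6]
grip_width: 0.0002
```

```bash
python3 - <<'E'
from h import *
me()
snap('scene','s20')
E
```

```text
t 24.225 st mm [127.   43.5  50.9] tool yaw err 0.0036 F [ -1.3 -24.3   3.6] q [-0.12  0.75  1.41 -0.02  0.98  0.  ] g 0.0002
```

View pics/s20.png

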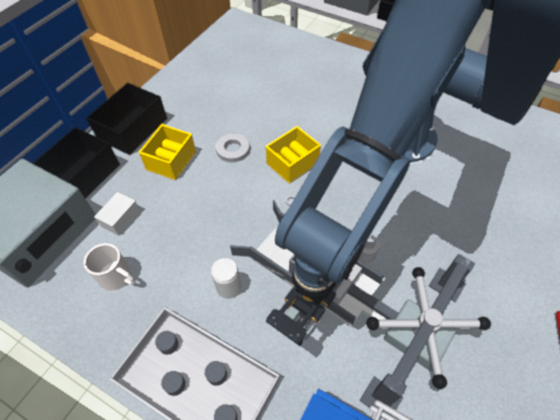

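Call:
arm_command --pt "-2 0 0 0 0" --pt "-4 0 -5 0 0" --pt "-6 0 -11 0 0" --pt "-12 0 -13 0 0" --pt "-18 0 -13 0 0"

```text
time: 24.9
position: [0.6518, -0.1452, 0.1831]
tool_rot: [0.747, 0.665, 0.002, 0.002]
ft_force: [-0.0, 0.0, -0.7]
grip_width: 0.0008
```

Call:
arm_command --pt "-6 -4 0 0 0" --pt "-12 -8 0 0 0" --pt "-16 -12 0 0 0" --pt "-16 -12 0 0 0"

```text
time: 25.4
position: [0.5097, -0.2911, 0.1798]
tool_rot: [0.749, 0.663, 0.0, -0.001]
ft_force: [0.8, -0.3, -0.4]
grip_width: 0.0001
```

```bash
python3 chk.py t21; python3 - <<'E'
from h import *
snap('scene','s21')
w,im=pts('t21');s=st(w)*1000
m=(abs(s[...,0]-130)<25)&(s[...,2]>85)&(s[...,2]<115)&(abs(s[...,1])<100)
q=s[m];print('lock tip',len(q),q.mean(0))
im=cv2.imread('pics/s21.png')[170:370,220:480]
cv2.imwrite('pics/s21c.png',cv2.resize(im,None,fx=3,fy=3,interpolation=cv2.INTER_CUBIC))
E
```

```text
t 25.4 st mm [   4.3 -287.8  179.8] tool yaw err -0.0046 F [ 0.9 -0.2 -0.4] q [-0.71  0.48  1.54  0.    1.12 -0.59] g 0.0001
jaw 144 [ 0.46844332 72.56129924 59.12273282] [57.32009359 82.5359292 ]
plane [-1.72659926e-02  8.89112501e-03  8.88094191e+01] 174
((1.9908294677734375, 2.7089881896972656), (120.09806060791016, 100.53514099121094), 89.64241027832031)
lock tip 55 [129.5770605   68.82959948 102.39611717]
```

View pics/s21c.png

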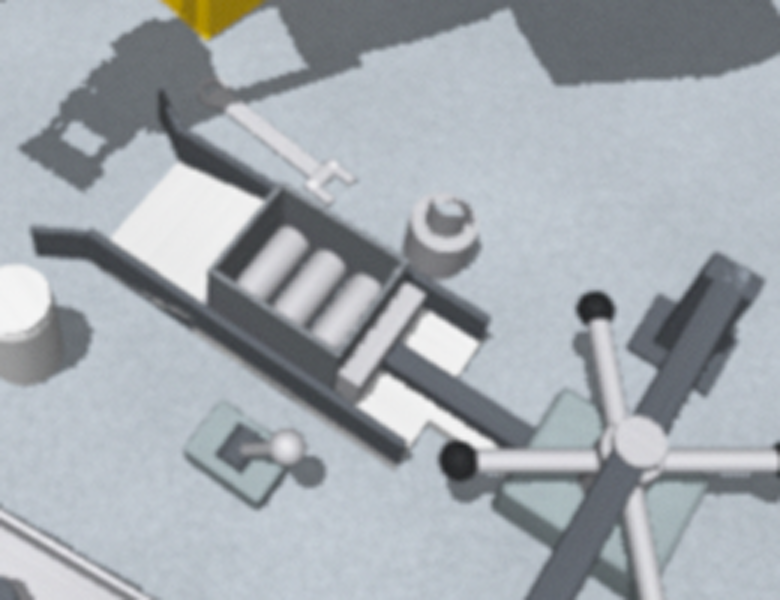

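View pics/t21.png

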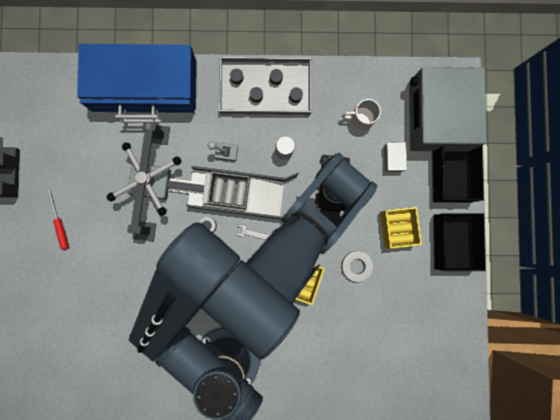

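```bash
python3 -c "
from rig import robot
print(robot.hand_in())"
```

```text
the job is handed in; nothing more can be done
None
```

The tote is clamped in the station and the lock lever is fully over. I handed the job in at about 25 s of the 72 s allowed; `hand_in()` gave no verdict.

**What I did**
- **Jaw back:** I pushed the capstan round counter-clockwise in two pushes. The jaw then measured about 2 mm from fully back.
- **Tote in:** I pushed it up the ramp with both fingers spread until it dropped level behind the lip.
- **Clamp:** I wound the capstan clockwise until it stopped against about 21 N.
- **Lock:** I threw the lever over until it pressed against its stop at about 24 N.

**Last checks (top and scene cameras)**
- **Tote:** it stands level, with the rim at about 89 mm and fitted tilt under 0.02 rad, at x about +2 mm.
- **Jaw:** travel is about 40 mm, which is where it should meet a tote standing against the lip.
- **Lever:** the tip is at y = +69 mm, which is fully over.
- **Other items:** in the pictures the can and billet are where they started. The wrench looks unmoved, but the arm partly hides it in the last top view. I did not measure any of the three.

**What disagreed**
- **Fingertip height:** the fingertips are really about 34 mm above the reported TCP. My first capstan passes went over the spokes without touching them. I measured the offset with the wrist camera and corrected every later height.
- **Tote position:** the camera puts the tote at y of about +2.7 mm. The jaw travel and clamp force both say it is tight against the lip. I take the difference to be error in my fix on the station, and it is within the 5 mm limit either way.

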